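Put the casting kit away: stack the mould, bed the gauge in its foam

TASK

Put the casting kit away. Build the three-part mould up on the round plywood bat, one section at a time: first the blue foot section, on it the terracotta belly section, and on that the white cap with the wooden knob, each upright and seated fully down over the spigot beneath it. Also press the green step gauge fully down, right side up, into the long cutout of the foam insert (before, between or after, either way round), then let go of everything, and leave the mixing mug, the red-lidded jar and the brush where they are.

Things in the scene. Friction and masses are not known exactly. Their poses are not given: they have to be found in the camera images.
- foot_mid (a point): Blue foot section of the mould, the widest, about 190 g: 64 mm wide cylinder 42 mm high; recess underneath 42 mm wide, 12 mm deep, fits loosely (3 mm all round) over the spigot below. On top a tapered spigot, same colour, 8 mm high, 36 mm wide at its foot, 26 mm at its top, with a dark hole. This point is the cylinder's centre, 21 mm above its underside; z up. Starts upright on the work surface.
- belly_mid (a point): Terracotta belly section of the mould, about 150 g: 58 mm wide cylinder 42 mm high; recess underneath 42 mm wide, 12 mm deep, fits loosely (3 mm all round) over the spigot below. On top a tapered spigot, same colour, 8 mm high, 36 mm wide at its foot, 26 mm at its top, with a dark hole. This point is the cylinder's centre, 21 mm above its underside; z up. Starts upright on the work surface.
- cap_mid (a point): White cap of the mould, about 120 g: 52 mm wide cylinder 42 mm high; recess underneath 42 mm wide, 12 mm deep, fits loosely (3 mm all round) over the spigot below. On top a small wooden knob, 22 mm wide and 16 mm high. This point is the cylinder's centre, 21 mm above its underside; z up. Starts upright on the work surface.
- gauge_mid (a point): Green-anodised aluminium step gauge, about 150 g: flat-bottomed bar 110 mm long (x), 26 mm wide (y), in three steps: the middle 50 mm is 24 mm high, the +x end 18 mm, the -x end 12 mm. This point is at mid length and width, 12 mm above its underside; z up. Starts lying flat on the work surface. Masses vary by 25 percent.
- bat: Fixed round plywood bat, 150 mm wide and 16 mm thick, with a brass spigot at its centre: tapered, 8 mm high, 36 mm wide at its foot, 26 mm at its top. Origin at its centre on the work surface; z up. A seated foot section stands on the bat's top face, 16 mm up, and each further section stands 42 mm higher.
- foam_slot (a point): Fixed foam insert 160 (x) x 100 (y) x 22 mm, black with a yellow floor in its cutout: 118 (x) x 34 (y) mm, 14 deep, 4 mm spare all round the gauge. A finger channel 56 mm wide crosses its middle along y, as deep, open at both sides. This point: centre of the cutout's floor, 8 mm above the work surface; x along the cutout, z up. The gauge rests on this floor; it drops in without force.
- cup: Bystander: white plastic mixing mug, open, 80 mm across and 85 mm high, handle to its +y. The origin is at the centre of its underside. Leave it alone.
- jar: Bystander: white jar with red lid, 68 mm across and 70 mm high. The origin is at the centre of its underside. Leave it alone.
- brush: Bystander: brush with wooden handle lying flat along its x axis. The origin is on its underside. Leave it alone.
There are look-alikes about, which are no part of the job. There is more than one size of the part that bears gauge_mid; the job needs the smallest.

How it is judged:
By the outcome, as a careful person would: the job done as asked, in the order asked, and still so for the second after the job is handed in, with the robot touching nothing.
It also fails if it takes over 120 s, if anything falls off the work surface, if the arm or the gripper's body presses on something with over 40 N, if the wrist force passes 120 N, or if a joint passes its speed limit or range.

ROBOT

A 7-joint arm with a two-finger parallel gripper is mounted at the origin on the work surface. World frame = base frame: x ahead of the robot, y to its left, z up, the work surface at z = 0. Lengths are in mm, angles in rad, forces in N, time in s.
With the tool pointing down it reaches from about 425 to 1025 mm from the base axis. Payload 9.4 kg.
Tool frame: the origin (TCP) lies midway between the tips of the shut fingers; the grasp point (between the pads) lies 19 mm behind it; z points along the fingers, y is the line along which they close (so a half turn about z gives the same grasp; the last joint's range is limited). The gripper opens to 85 mm and grips with 20 to 120 N. Pads are 22 mm wide; open, the fingers measure 114 mm over their backs; the gripper's body (76 mm by 85 mm) begins 54 mm behind the grasp point. The pads swing forward as they close: fully open they stand 13 mm farther back than shut.
Start: joints at [-1.33, 0.599, -0.003, 1.599, 0.002, 0.943, -0.08], TCP at [226.551, 688.693, 206.075] pointing down, gripper open.
Joint ranges: [-2.57, 2.57], [-0.35, 1.97], [-1.29, 1.29], [0.11, 2.56], [-1.05, 4.19], [0.11, 1.86], [-2.63, 2.63]. Speed limits (rad/s): [2.22, 2.22, 3.01, 3.01, 3.14, 3.14, 3.14].

INTERFACE

Orientations are given as a rotation vector (axis times angle).
In Python, from bench import monitor, viewer, robot gives the robot as it stands.
- The arm moves only by the shell command python3 -m inch 'ROWS' [FORCE]. ROWS is JSON, a list of rows, each a list of 5 numbers: the shift along the tool's x, y, z in m, then the turn about the tool's z in rad, then the opening in per cent of the stroke, from 0 (shut) to 100 (fully open). In form: [[x, y, z, yaw, fingers], ...]. A call has 1 to 10 rows; each row shifts and turns the commanded pose from where the row before left it, along the tool's axes as they then stand; what a row does not reach is not made up. A row lasts 1/8 s, in which the tool goes at most 62.5 mm and 10.7 degrees, less where a joint would pass 70% of its speed; a pose out of reach is approached as far as the arm can. A call is refused whole if a number of a shift passes 0.0625 or a number of a turn 0.188, either way. A call with a gripper value outside its range is refused whole. The fingers move at their own pace and stop on an object; FORCE is the grip in N (left out, the last holds). Time passes only in rows, so rows that do not move let the fingers close. It gives the time, the measured TCP pose, the force, the opening and the grip force at its end, in the units of the state.
- monitor.sense(): the state, without advancing time (a new reading comes with each control period).
- viewer.read_camera(name): name is "scene" or "side" or "wrist"; returns the picture (420x560x3 uint8, blue, green, red); there is no depth.
- viewer.camera_info(name): a dict with "K" (3x3 intrinsics, pixels), "dist_coeffs" ([k1, k2, p1, p2, k3] as OpenCV has them; the pictures are not rectified), "world_from_camera" (4x4, takes a point from camera to world coordinates); the wrist camera has in their place "hand_eye" (4x4, takes a point from camera to tool coordinates, whose origin is the TCP and whose axes are the flange's). Camera axes: x right, y up, looking along -z (the intrinsics and any distortion apply to the point x, -y, -z); pixel columns grow to the right and rows downward; lengths in mm; the calibration is good to about 2 mm. A picture is of the moment at which its call begins: read the wrist's pose just before it. camera_info takes no time and is no camera call.
- robot.sign_off(): hands the job in; it is judged then, once.
The state is a dict: "t": time; "joint_positions": joint angles; "qd": joint speeds; "effort": joint torques, N m; "eef_pos": TCP position; "eef_rot": TCP orientation; "contact_force": force on the tool from outside, world axes, zero at the start; "moment": the same for the moment, N m; "gripper_width": finger opening in mm; "finger_force": force on a finger pad.
Only numpy, scipy, OpenCV 4.12 (cv2) and the standard library are available. Lean on these libraries where they do the work, as an engineer would, in place of code of your own. Each camera call takes 0.05 s, during which the arm holds its last target. There are 200 camera calls.

## Working session

There is one attempt and no reset: what is moved stays moved. The work goes in short steps, Python scripts to look and compute and a shell command to move; the robot and the scene stay as the last step left them, time stands still between calls to the robot, and variables do not carry over. Pictures are saved under pics/ and viewed, at most 14 in all, crops included, and the job is handed in when it is done.

```bash
ls; mkdir -p pics; python3 - <<'E'
from bench import monitor, viewer, robot
import cv2,numpy as np
np.set_printoptions(precision=4,suppress=True)
print(monitor.sense())
for n in ("scene","side","wrist"):
    cv2.imwrite(f"pics/{n}0.png",viewer.read_camera(n)); print(viewer.camera_info(n))
E
```

```text
pics
{'t': 0.0, 'joint_positions': array([-1.3297,  0.6001, -0.0025,  1.6002,  0.0018,  0.9429, -0.0798]), 'qd': array([-0.0017, -0.0002,  0.0011,  0.001 ,  0.    , -0.0003, -0.0004]), 'effort': array([  0.0007, -77.6438,   1.5647, -25.8026,   0.0123,   0.0086,
        -0.    ]), 'eef_pos': array([226.4201, 688.1765, 205.2005]), 'eef_rot': array([-0.497 , -3.1019,  0.0025]), 'contact_force': array([ 0.5921, -0.0735, -0.2915]), 'moment': array([-0.0199,  0.0655,  0.0007]), 'finger_force': 0.0, 'gripper_width': 85.3440481539703}
{'K': array([[423.2326,   0.    , 286.6005],
       [  0.    , 423.2326, 214.0619],
       [  0.    ,   0.    ,   1.    ]]), 'dist_coeffs': array([-0.0618,  0.    ,  0.    ,  0.    ,  0.    ]), 'world_from_camera': array([[ -0.7576,  -0.5183,   0.3968, 977.2296],
       [  0.6525,  -0.5862,   0.4802, 580.4618],
       [ -0.0163,   0.6227,   0.7823, 994.9145],
       [  0.    ,   0.    ,   0.    ,   1.    ]])}
{'K': array([[484.7357,   0.    , 282.3373],
       [  0.    , 484.7357, 202.7476],
       [  0.    ,   0.    ,   1.    ]]), 'dist_coeffs': array([-0.1635,  0.    ,  0.    ,  0.    ,  0.    ]), 'world_from_camera': array([[    0.9785,     0.0975,    -0.1819,   260.5442],
       [   -0.2064,     0.4726,    -0.8568, -1178.8876],
       [    0.0025,     0.8759,     0.4825,   721.7672],
       [    0.    ,     0.    ,     0.    ,     1.    ]])}
{'K': array([[290.619 ,   0.    , 281.4206],
       [  0.    , 290.619 , 205.0007],
       [  0.    ,   0.    ,   1.    ]]), 'dist_coeffs': array([-0.0532,  0.    ,  0.    ,  0.    ,  0.    ]), 'hand_eye': array([[   0.0005,    0.9621,    0.2727,   69.5326],
       [   1.    ,   -0.0006,    0.0005,   -0.6967],
       [   0.0006,    0.2727,   -0.9621, -167.7609],
       [   0.    ,    0.    ,    0.    ,    1.    ]])}
```

View pics/scene0.png

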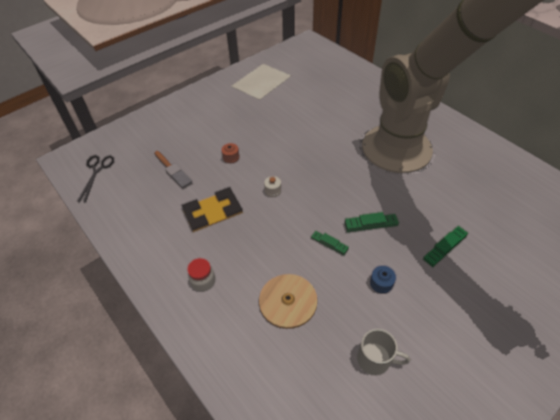

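View pics/side0.png

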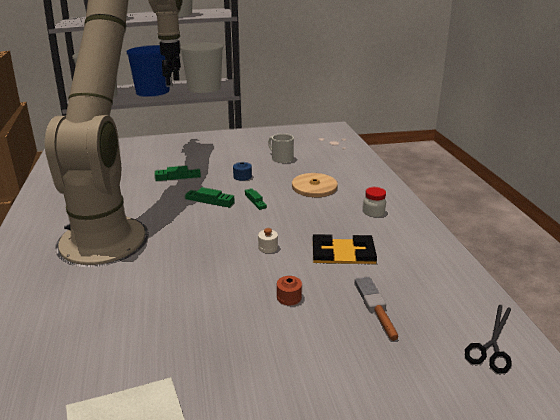

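Scene: bat (288,299), foot (383,279), belly (230,152), cap (273,185), foam (212,208), small gauge (330,242), with larger gauges at (371,221) and (446,246). The side view agrees.

```bash
cat > h.py <<'E'
from bench import monitor, viewer, robot
import cv2,numpy as np
from scipy.spatial.transform import Rotation as R
np.set_printoptions(precision=1,suppress=True)
def snap(name):
    s=monitor.sense(); im=viewer.read_camera(name); c=viewer.camera_info(name)
    if name=="wrist":
        T=np.eye(4); T[:3,:3]=R.from_rotvec(s["eef_rot"]).as_matrix(); T[:3,3]=s["eef_pos"]
        c["world_from_camera"]=T@c["hand_eye"]
    return im,c
def cast(c,px,z):
    p=cv2.undistortPoints(np.float64(px).reshape(-1,1,2),c["K"],c["dist_coeffs"])[:,0]
    W=c["world_from_camera"]; d=np.c_[p[:,0],-p[:,1],-np.ones(len(p))]@W[:3,:3].T
    o=W[:3,3]; return o+d*((z-o[2])/d[:,2])[:,None]
RANGES=dict(green=((40,90,30),(88,255,255)),blue=((100,110,30),(125,255,255)),terra=((0,120,60),(14,255,255)),
  yellow=((18,150,120),(32,255,255)))
def mask(im,col):
    m=cv2.inRange(cv2.cvtColor(im,cv2.COLOR_BGR2HSV),*map(np.array,RANGES[col]))
    return cv2.morphologyEx(m,cv2.MORPH_OPEN,np.ones((2,2),np.uint8))
def blobs(m,amin=60):
    cs,_=cv2.findContours(m,cv2.RETR_EXTERNAL,cv2.CHAIN_APPROX_NONE)
    return sorted([k for k in cs if cv2.contourArea(k)>amin],key=cv2.contourArea,reverse=True)
def rect(pts):  # centre, long, short, angle of long axis (world xy)
    (c,(w,h),a)=cv2.minAreaRect(np.float32(pts[:,:2])); a=np.radians(a)
    if w<h: w,h,a=h,w,a+np.pi/2
    return np.array(c),w,h,(a+np.pi/2)%np.pi-np.pi/2
def toolrows(target,yaw=None):
    "shift in tool axes (mm) from the present pose to target; tool axes in world"
    s=monitor.sense(); M=R.from_rotvec(s["eef_rot"]).as_matrix()
    print("TCP",s["eef_pos"],"tool dxyz mm",M.T@(np.array(target)-s["eef_pos"]),"yang of tool y",np.arctan2(M[1,1],M[0,1]).round(3),"t",round(s["t"],2))
E
python3 - <<'E'
from h import *
im,c=snap("scene")
for n,px,z in (("foot",(383,271),46),("belly",(230,146),46),("cap",(273,180),58),("bat",(288,297),20),("foam",(212,208),15),("jar",(200,268),70),("cup",(379,345),85),("brush",(173,168),10)):
    print(n,cast(c,px,z)[0])
for k in blobs(mask(im,"green")): print("green",k.mean((0,1)),rect(cast(c,k,10)))
for k in blobs(mask(im,"yellow")): print("yel",k.mean((0,1)),rect(cast(c,k,8)))
E
```

```text
foot [431.9 306.   46. ]
belly [ 448.5 -344.    46. ]
cap [ 446.9 -121.7   58. ]
bat [656.7 189.4  20. ]
foam [ 633.3 -187.5   15. ]
jar [788.8  -0.4  70. ]
cup [604.2 438.1  85. ]
brush [ 631.7 -419.1   10. ]
green [446.3 246.4] (array([216. , 359.7]), 164.9774627685547, 37.989253997802734, np.float64(-0.010416821445790703))
green [372.2 221.6] (array([307.9, 160.8]), 150.21340942382812, 47.48768997192383, np.float64(-0.6160512783677543))
green [330.9 242.4] (array([450.1, 135.5]), 103.40232849121094, 28.622230529785156, np.float64(-1.2797321608566525))
yel [212.7 210.2] (array([ 633.1, -183.6]), 101.6234359741211, 101.50296783447266, np.float64(0.5392215443429764))
```

```bash
python3 - <<'E'
from h import *
toolrows((432,306,200)); print(R.from_rotvec(monitor.sense()["eef_rot"]).as_matrix().round(3))
E
```

```text
TCP [226.5 688.4 205.6] tool dxyz mm [-314.7 -299.     5.9] yang of tool y 1.253 t 0.2
[[-0.9  0.3 -0. ]
 [ 0.3  0.9 -0. ]
 [-0.  -0.  -1. ]]
```

```bash
python3 -m inch '[[-0.045,-0.043,0,0,100],[-0.045,-0.043,0,0,100],[-0.045,-0.043,0,0,100],[-0.045,-0.043,0,0,100],[-0.045,-0.043,0,0,100],[-0.045,-0.043,0,0,100],[-0.045,-0.042,0,0,100],[0,0,0,0,100],[0,0,0,0,100]]'; python3 - <<'E'
from h import *
im,c=snap("wrist"); cv2.imwrite("pics/w1.png",im)
for k in blobs(mask(im,"blue")): 
    print(cv2.minEnclosingCircle(k),k.mean((0,1)),k.min((0,1)),k.max((0,1)))
toolrows((432,306,200))
E
```

```text
t: 1.32
eef_pos: [432.0, 305.7, 206.2]
eef_rot: [-0.498, -3.102, -0.001]
contact_force: [0.2, 0.7, 0.9]
gripper_width: 85.3
finger_force: 0.0
((291.0320129394531, 185.12095642089844), 27.783761978149414) [290.9 185.3] [265 158] [318 212]
TCP [431.6 306.4 206.1] tool dxyz mm [-0.6 -0.2  6.1] yang of tool y 1.254 t 1.38
```

View pics/w1.png

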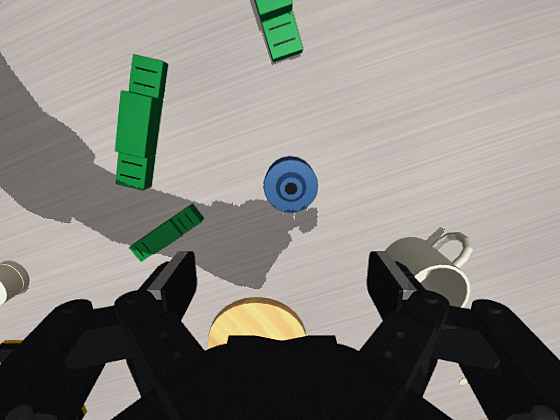

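Foot's hole at (291,188); gauge (165,233), bat partly at (258,325), mug right at (430,270).

```bash
cat >> h.py <<'E'
def hole(im,k):
    "centre of the dark hole inside contour k"
    m=np.zeros(im.shape[:2],np.uint8); cv2.drawContours(m,[k],-1,255,-1)
    c0=k.mean((0,1)); cv2.circle(w:=np.zeros_like(m),tuple(int(v) for v in c0),int(np.sqrt(cv2.contourArea(k)/np.pi)*.45),255,-1)
    d=((cv2.cvtColor(im,cv2.COLOR_BGR2GRAY)<45)&(w>0)).astype(np.uint8)
    b=max(blobs(d,3),key=cv2.contourArea); return cv2.minEnclosingCircle(b)
E
python3 - <<'E'
from h import *
im,c=snap("wrist")
k=blobs(mask(im,"blue"))[0]; h=hole(im,k); print(h,cast(c,h[0],50)[0])
p=cast(c,k,42); print("circle",cv2.minEnclosingCircle(np.float32(p[:,:2])))
for k in blobs(mask(im,"green")): 
    if abs(k.mean((0,1))-[165,233]).max()<20: print("gauge",rect(cast(c,k,12)))
toolrows((432,306,200))
E
```

```text
((289.5, 189.0), 6.265082359313965) [437.2 313.4  50. ]
circle ((436.5671081542969, 315.938232421875), 33.151676177978516)
gauge (array([454.4, 134.8]), 113.58931732177734, 27.657140731811523, np.float64(-1.3051753694105104))
TCP [431.3 306.8 206. ] tool dxyz mm [-0.9 -0.5  6. ] yang of tool y 1.255 t 1.43
```

```bash
python3 -m inch '[[-0.003,0.009,0.04,0,100],[0,0,0.04,0,100],[0,0,0.04,0,100],[0,0,0.04,0,100],[0,0,0.03,0,100],[0,0,0.01,0,100],[0,0,0,0,100],[0,0,0,0,0],[0,0,0,0,0],[0,0,0,0,0]]' 40; python3 -m inch '[[0,0,0,0,0],[0,0,0,0,0],[0,0,0,0,0]]' ; python3 - <<'E'
from h import *
im,c=snap("wrist"); cv2.imwrite("pics/w2.png",im)
s=monitor.sense(); print(s["eef_pos"],s["gripper_width"],s["finger_force"],s["contact_force"])
E
```

```text
t: 2.68
eef_pos: [438.3, 313.6, 7.8]
eef_rot: [0.497, 3.1, 0.003]
contact_force: [-1.1, 0.6, 7.1]
gripper_width: 61.4
finger_force: 41.6
t: 3.05
eef_pos: [438.3, 313.6, 7.8]
eef_rot: [0.497, 3.101, 0.003]
contact_force: [-1.8, -0.1, 6.5]
gripper_width: 61.7
finger_force: 41.6
[438.3 313.7   7.8] 61.74820424835299 41.57086908817291 [-1.1  0.5  6.9]
```

```bash
python3 -m inch '[[0,0,-0.02,0,0],[0,0,-0.04,0,0],[0,0,-0.05,0,0],[0,0,-0.05,0,0],[0,0,0,0,0],[0,0,0,0,0]]' ; python3 - <<'E'
from h import *
im,c=snap("wrist"); cv2.imwrite("pics/w2.png",im)
toolrows((657,189,166))
m=mask(im,"blue")
for k in blobs(m): print(k.mean((0,1)),cv2.contourArea(k),k.min((0,1)),k.max((0,1)))
E
```

```text
t: 3.85
eef_pos: [437.4, 312.6, 166.2]
eef_rot: [0.497, 3.102, 0.001]
contact_force: [0.1, 0.5, -2.4]
gripper_width: 61.3
finger_force: 44.7
TCP [437.  312.4 165.5] tool dxyz mm [-247.5  -48.5   -0.6] yang of tool y 1.253 t 3.9
[281.9 252.7] 11934.0 [222 187] [343 315]
```

View pics/w2.png

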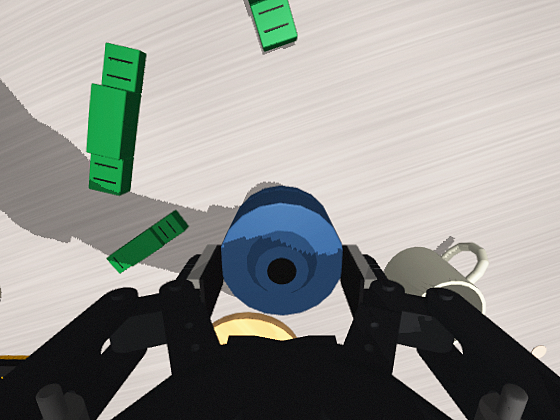

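Foot held with its hole at (281,271), well between the pads. I overshoot to see the bat.

```bash
python3 -m inch '[[-0.03,-0.008,0,0,0],[-0.055,-0.008,0,0,0],[-0.055,-0.008,0,0,0],[-0.055,-0.008,0,0,0],[-0.055,-0.008,0,0,0],[-0.055,-0.008,0,0,0],[-0.035,0,0,0,0],[0,0,0,0,0],[0,0,0,0,0]]' ; python3 - <<'E'
from h import *
im,c=snap("wrist"); cv2.imwrite("pics/w3.png",im)
s=monitor.sense();M=R.from_rotvec(s["eef_rot"]).as_matrix()
k=blobs(mask(im,"blue"))[0]; h=hole(im,k); p=cast(c,h[0],s["eef_pos"][2]+42)[0]
print(h,"held offset tool",M.T@(p-s["eef_pos"])); toolrows((657,189,166))
E
```

```text
t: 5.03
eef_pos: [744.1, 161.5, 163.8]
eef_rot: [-0.496, -3.099, 0.002]
contact_force: [-0.6, -0.1, -1.9]
gripper_width: 61.5
finger_force: 44.6
((281.46490478515625, 270.74560546875), 14.639639854431152) held offset tool [  1.1  -1.1 -42. ]
TCP [744.  162.  164.5] tool dxyz mm [91.1 -1.4 -1.2] yang of tool y 1.254 t 5.08
```

View pics/w3.png

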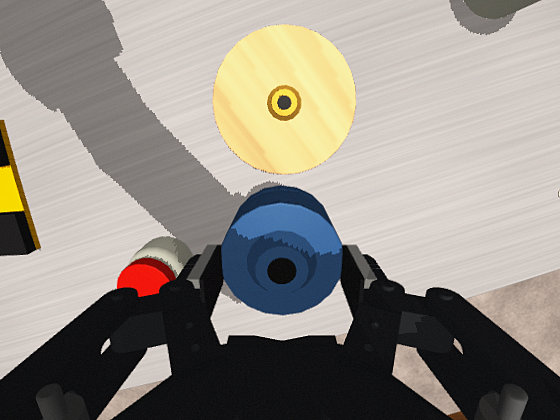

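Bat in clear view: hole at (284,102), disc about (284,99).

```bash
python3 - <<'E'
from h import *
im,c=snap("wrist")
hsv=cv2.cvtColor(im,cv2.COLOR_BGR2HSV); m=cv2.inRange(hsv,(12,60,120),(35,255,255)); m[:, :150]=0; m[190:]=0
k=blobs(m)[0]; (e,ax,_)=cv2.fitEllipse(k); p=cast(c,k,16)
print("disc",cv2.minEnclosingCircle(np.float32(p[:,:2])),"hole",hole(im,k)[0],cast(c,hole(im,k)[0],24)[0])
s=monitor.sense();M=R.from_rotvec(s["eef_rot"]).as_matrix()
b=cast(c,hole(im,k)[0],24)[0]; toolrows(b)
E
```

```text
Traceback (most recent call last):
  File "h.py", line 36, in hole
    b=max(blobs(d,3),key=cv2.contourArea); return cv2.minEnclosingCircle(b)
ValueError: max() iterable argument is empty
```

```bash
sed -i 's/)<45)/)<thr)/; s/def hole(im,k)/def hole(im,k,thr=45)/' h.py; python3 - <<'E'
from h import *
im,c=snap("wrist")
hsv=cv2.cvtColor(im,cv2.COLOR_BGR2HSV); m=cv2.inRange(hsv,(12,60,120),(35,255,255)); m[:, :150]=0; m[190:]=0
k=blobs(m)[0]; p=cast(c,k,16)
h=hole(im,k,80)
print("disc",cv2.minEnclosingCircle(np.float32(p[:,:2])),"hole",h,cast(c,h[0],24)[0])
toolrows(cast(c,h[0],24)[0])
E
```

```text
disc ((658.6618041992188, 190.9251708984375), 74.63594055175781) hole ((283.0, 102.0), 6.708303928375244) [658.4 190.9  24. ]
TCP [744.4 162.2 165.6] tool dxyz mm [ 90.5   0.6 141.7] yang of tool y 1.255 t 5.17
```

```bash
python3 -m inch '[[0.045,0.0015,0,0,0],[0.0445,0,0.02,0,0],[0,0,0.05,0,0],[0,0,0.04,0,0],[0,0,0,0,0],[0,0,0,0,0]]'; python3 - <<'E'
from h import *
toolrows((658.5,191,24))
E
```

```text
t: 5.92
eef_pos: [661.8, 191.0, 57.7]
eef_rot: [0.496, 3.101, 0.001]
contact_force: [1.6, 0.4, -2.0]
gripper_width: 61.4
finger_force: 44.9
TCP [661.8 191.   57.7] tool dxyz mm [ 3.2 -1.1 33.7] yang of tool y 1.253 t 5.92
```

```bash
python3 -m inch '[[0.002,0,0,0,0],[0,0,0.015,0,0],[0,0,0.01,0,0],[0,0,0.005,0,0],[0,0,0.004,0,0],[0,0,0,0,0],[0,0,0,0,0]]'; python3 - <<'E'
from h import *
toolrows((658.5,191,24)); print(monitor.sense()["contact_force"])
E
```

```text
t: 6.8
eef_pos: [658.8, 191.0, 23.9]
eef_rot: [-0.497, -3.102, 0.0]
contact_force: [-6.4, -2.6, 16.5]
gripper_width: 61.1
finger_force: 47.3
TCP [658.8 191.   23.9] tool dxyz mm [ 0.3 -0.1 -0.1] yang of tool y 1.253 t 6.8
[-6.4 -2.6 16.5]
```

```bash
python3 -m inch '[[0,0,0,0,60],[0,0,0,0,100],[0,0,0,0,100],[0,0,0,0,100],[0,0,-0.03,0,100],[0,0,-0.05,0,100],[0,0,-0.06,0,100],[0,0,-0.04,0,100],[0,0,0,0,100]]'; python3 - <<'E'
from h import *
im,c=snap("wrist"); cv2.imwrite("pics/w4.png",im)
k=blobs(mask(im,"blue"))[0]; h=hole(im,k); print(h,cast(c,h[0],66)[0]); 
im,c=snap("side"); k=blobs(mask(im,"blue"),20); print([ (q.mean((0,1)),q.min((0,1)),q.max((0,1))) for q in k])
toolrows((450,-344,200)); toolrows((447,-122,200))
E
```

```text
t: 7.92
eef_pos: [661.1, 191.6, 205.9]
eef_rot: [0.496, 3.096, 0.005]
contact_force: [-0.1, 1.0, -0.8]
gripper_width: 85.3
finger_force: 0.0
((279.5, 186.0454559326172), 6.140672206878662) [657.6 190.3  66. ]
[(array([156. ,  73.3]), array([136,  46], dtype=int32), array([170,  96], dtype=int32)), (array([315.4, 177.5]), array([306, 169], dtype=int32), array([324, 186], dtype=int32))]
TCP [659.  191.1 202. ] tool dxyz mm [  31.4 -573.6    1.9] yang of tool y 1.253 t 8.03
TCP [659.  191.1 202. ] tool dxyz mm [ 103.6 -363.7    1.9] yang of tool y 1.253 t 8.03
```

```bash
python3 -m inch '[[0,0,0,0.172,100],[0,0,0,0.172,100],[0,0,0,0.172,100],[0,0,0,0.172,100],[0,0,0,0.172,100],[0,0,0,0.172,100],[0,0,0,0.172,100],[0,0,0,0.172,100],[0,0,0,0.172,100],[0,0,0,0,100]]'; python3 -m inch '[[-0.055,-0.004,0,0,100],[-0.055,-0.004,0,0,100],[-0.055,-0.004,0,0,100],[-0.055,-0.004,0,0,100],[-0.055,-0.004,0,0,100],[-0.055,-0.004,0,0,100],[-0.055,-0.004,0,0,100],[-0.055,-0.004,0,0,100],[-0.055,-0.004,0,0,100],[-0.055,-0.004,0,0,100]]';python3 -m inch '[[0,0,0,0,100],[0,0,0,0,100]]'; cat >/tmp/b.py <<'E'
from h import *
im,c=snap("wrist"); cv2.imwrite("pics/w5.png",im)
for k in blobs(mask(im,"terra"),300):
    try: h=hole(im,k)
    except ValueError: h=None
    print(k.mean((0,1)),cv2.contourArea(k),h)
    if h:
        b=cast(c,h[0],50)[0]; print(b,cv2.minEnclosingCircle(np.float32(cast(c,k,42)[:,:2]))); toolrows((b[0],b[1],6))
toolrows((450,-344,6)); print(monitor.sense()["joint_positions"])
E
PYTHONPATH=. python3 /tmp/b.py
```

```text
t: 9.28
eef_pos: [658.4, 191.1, 200.1]
eef_rot: [2.522, 1.873, -0.005]
contact_force: [-0.3, -0.5, 0.1]
gripper_width: 85.5
finger_force: 0.0
t: 10.52
eef_pos: [460.0, -325.0, 201.4]
eef_rot: [-2.519, -1.877, 0.001]
contact_force: [0.6, -0.2, 0.3]
gripper_width: 85.5
finger_force: 0.0
t: 10.78
eef_pos: [460.8, -323.1, 201.4]
eef_rot: [-2.521, -1.873, 0.0]
contact_force: [-0.1, 1.0, -0.9]
gripper_width: 85.4
finger_force: 0.0Traceback (most recent call last):
  File "/tmp/b.py", line 1, in <module>
    from h import *
  File "h.py", line 1, in <module>
    from bench import monitor, viewer, robot
ModuleNotFoundError: No module named 'bench'
```

```bash
cp /tmp/b.py b.py; python3 - < b.py
```

```text
[281.7 197. ] 1933.5 ((280.5, 200.5), 6.041623115539551)
[ 454.4 -338.8   50. ] ((455.9009704589844, -337.3905029296875), 31.094118118286133)
TCP [ 461.2 -322.5  201.5] tool dxyz mm [-17.8  -1.7 195.5] yang of tool y -0.292 t 10.82
[438.1 250.1] 840.0 None
TCP [ 461.2 -322.5  201.5] tool dxyz mm [-24.   -4.4 195.5] yang of tool y -0.292 t 10.82
[ 0.2  0.4  0.5  2.  -0.3  0.8  0.5]
```

```bash
python3 -m inch '[[-0.0175,-0.0015,0.035,0,100],[0,0,0.04,0,100],[0,0,0.04,0,100],[0,0,0.04,0,100],[0,0,0.03,0,100],[0,0,0.009,0,100],[0,0,0,0,100],[0,0,0,0,0],[0,0,0,0,0],[0,0,0,0,0]]' 40; python3 -m inch '[[0,0,0,0,0],[0,0,0,0,0],[0,0,0,0,0]]' ;python3 -m inch '[[0,0,-0.02,0,0],[0,0,-0.04,0,0],[0,0,-0.06,0,0],[0,0,-0.06,0,0],[0,0,-0.04,0,0],[0,0,0,0,0],[0,0,0,0,0]]' ; python3 - <<'E'
from h import *
im,c=snap("wrist"); cv2.imwrite("pics/w6.png",im)
s=monitor.sense();M=R.from_rotvec(s["eef_rot"]).as_matrix()
k=blobs(mask(im,"terra"))[0]; h=hole(im,k); p=cast(c,h[0],s["eef_pos"][2]+42)[0]
print(h,"held offset tool",M.T@(p-s["eef_pos"])); toolrows((657.6,190.3,200))
E
```

```text
t: 12.08
eef_pos: [455.3, -340.0, 9.8]
eef_rot: [2.522, 1.87, 0.002]
contact_force: [-1.4, 2.1, 10.3]
gripper_width: 55.4
finger_force: 40.1
t: 12.45
eef_pos: [455.3, -340.0, 9.8]
eef_rot: [2.522, 1.87, 0.002]
contact_force: [-1.3, 1.4, 9.0]
gripper_width: 55.3
finger_force: 40.1
t: 13.32
eef_pos: [454.2, -339.2, 227.9]
eef_rot: [-2.523, -1.871, -0.001]
contact_force: [-0.5, 0.7, -1.6]
gripper_width: 54.8
finger_force: 42.9
((281.6111145019531, 266.5), 13.838895797729492) held offset tool [  1.7  -0.1 -42. ]
TCP [ 454.  -339.1  227.3] tool dxyz mm [565.7  41.1  27.6] yang of tool y -0.295 t 13.38
```

View pics/w6.png

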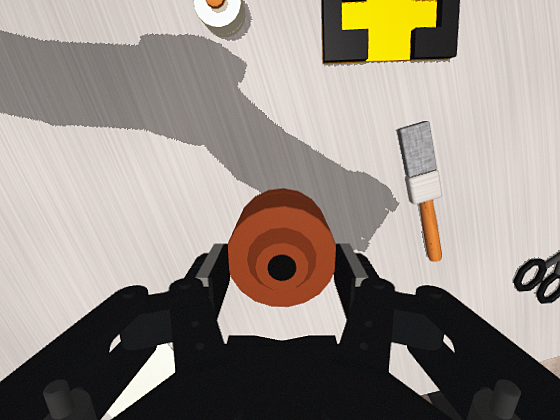

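Belly held with its hole at (281,267). Cap at (218,5), foam (390,25), brush (420,190) undisturbed. Next, stop short of the stack and look.

```bash
python3 -m inch '[[0.03,0.0045,0,0,0],[0.055,0.0045,0,0,0],[0.055,0.0045,0,0,0],[0.055,0.0045,0,0,0],[0.055,0.0045,0,0,0],[0.055,0.0045,0,0,0],[0.055,0.0045,0,0,0],[0.055,0.0045,0,0,0],[0.03,0.004,0,0,0],[0.02,0,0,0,0]]'; python3 -m inch '[[0,0,0.025,0,0],[0,0,0,0,0],[0,0,0,0,0]]'; cat > c.py <<'E'
from h import *
import sys
col,z,pl=sys.argv[1] if len(sys.argv)>1 else "blue",66,0
im,c=snap("wrist"); cv2.imwrite("pics/w7.png",im)
s=monitor.sense();M=R.from_rotvec(s["eef_rot"]).as_matrix()
for cc,zz in (("blue",66),("terra",108)):
  for k in blobs(mask(im,cc),300):
    try:h=hole(im,k)
    except ValueError: continue
    print(cc,h,"if stacked",cast(c,h[0],zz)[0],"tool",M.T@(cast(c,h[0],zz)[0]-s["eef_pos"]),"if held",M.T@(cast(c,h[0],s["eef_pos"][2]+40)[0]-s["eef_pos"]))
toolrows((657.6,190.3,200))
E
python3 - <c.py
```

```text
t: 14.62
eef_pos: [627.7, 95.0, 226.2]
eef_rot: [-2.522, -1.872, 0.004]
contact_force: [-0.0, -0.4, -0.6]
gripper_width: 55.1
finger_force: 42.9
t: 15.0
eef_pos: [627.9, 92.3, 203.3]
eef_rot: [2.525, 1.869, -0.001]
contact_force: [-0.7, 0.1, -1.6]
gripper_width: 55.0
finger_force: 42.9
terra ((281.5, 267.0), 14.080227851867676) if stacked [606.9  24.4 108. ] tool [-71.3  -0.6  95.7] if held [  0.7  -0.6 -40. ]
TCP [628.2  92.5 203.7] tool dxyz mm [102.1  -0.5   3.7] yang of tool y -0.296 t 15.05
```

```bash
python3 - <<'E'
from h import *
im,c=snap("wrist"); cv2.imwrite("pics/w7.png",im)
for k in blobs(mask(im,"blue"),100): print(k.mean((0,1)),k.min((0,1)),k.max((0,1)))
E
```

```text
[282.3  89.2] [252  57] [312 121]
```

View pics/w7.png

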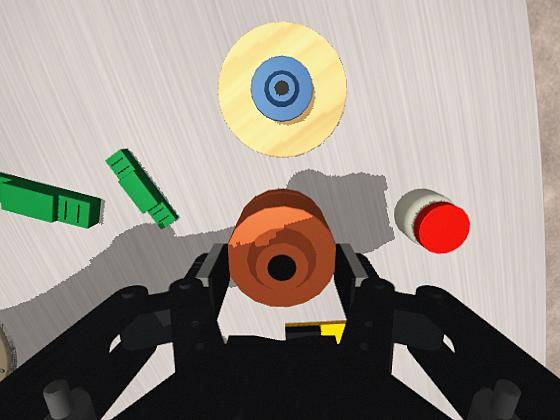

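Foot stands seated on the bat, hole (282,88).

```bash
sed -i 's/h=hole(im,k)$/h=hole(im,k,75 if cc=="blue" else 45)/' c.py; python3 - <c.py
```

```text
blue ((280.5810852050781, 87.74324035644531), 7.754663944244385) if stacked [657.1 190.8  66. ] tool [101.9  -1.2 138. ] if held [ 82.3  -0.7 -40. ]
terra ((281.6311340332031, 266.9590148925781), 13.966349601745605) if stacked [607.5  24.5 108. ] tool [-71.5  -0.1  95.9] if held [  0.5  -0.3 -40. ]
TCP [628.3  92.9 203.9] tool dxyz mm [101.7  -0.4   4. ] yang of tool y -0.296 t 15.15
```

```bash
python3 -m inch '[[0.03,-0.001,0,0,0],[0.04,0,0,0,0],[0.03,0,0.02,0,0],[0.001,0,0.05,0,0],[0,0,0.04,0,0],[0,0,0,0,0],[0,0,0,0,0]]'; python3 - <<'E'
from h import *
toolrows((657.1,190.8,67.8))
E
```

```text
t: 16.02
eef_pos: [657.6, 190.1, 94.9]
eef_rot: [2.524, 1.869, 0.003]
contact_force: [0.5, 0.6, -0.4]
gripper_width: 55.3
finger_force: 43.2
TCP [657.6 190.1  94.9] tool dxyz mm [ 0.5 -0.8 27.1] yang of tool y -0.296 t 16.02
```

Lateral error is under 1 mm, so lower it.

```bash
python3 -m inch '[[0,-0.0005,0.012,0,0],[0,0,0.008,0,0],[0,0,0.005,0,0],[0,0,0.003,0,0],[0,0,0,0,0],[0,0,0,0,0]]'; python3 - <<'E'
from h import *
toolrows((657.1,190.8,67.8)); print(monitor.sense()["contact_force"])
E
```

```text
t: 16.77
eef_pos: [656.0, 190.7, 67.8]
eef_rot: [-2.523, -1.87, -0.002]
contact_force: [-7.6, -1.3, 23.2]
gripper_width: 54.5
finger_force: 46.5
TCP [656.  190.7  67.8] tool dxyz mm [ 0.4  1.  -0. ] yang of tool y -0.295 t 16.77
[-7.6 -1.3 23.2]
```

```bash
python3 -m inch '[[0,0,0,0,60],[0,0,0,0,100],[0,0,0,0,100],[0,0,0,0,100],[0,0,-0.03,0,100],[0,0,-0.05,0,100],[0,0,-0.06,0,100],[0,0,0,0,100],[0,0,0,0,100]]'; python3 - <<'E'
from h import *
im,c=snap("wrist"); cv2.imwrite("pics/w8.png",im)
k=blobs(mask(im,"terra"))[0]; h=hole(im,k,60); print(h,cast(c,h[0],108)[0]); 
im,c=snap("side"); cv2.imwrite("pics/s8.png",im[140:220,270:370].repeat(4,0).repeat(4,1)); toolrows((447,-122,200))
E
```

```text
t: 17.9
eef_pos: [655.6, 190.7, 204.7]
eef_rot: [-2.523, -1.871, 0.0]
contact_force: [-0.6, 1.0, -1.1]
gripper_width: 85.3
finger_force: 0.0
((281.9375, 198.0), 7.263288497924805) [655.6 190.8 108. ]
TCP [655.  190.5 203.5] tool dxyz mm [-359.5 -108.2    4.2] yang of tool y -0.295 t 18.0
```

View pics/s8.png

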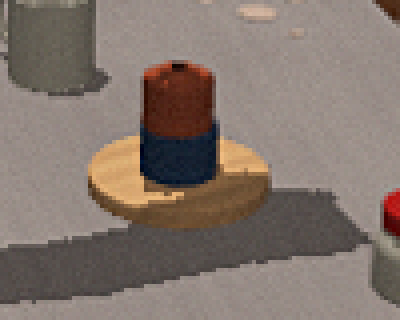

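Belly sits flush on the foot (crop 180,95 over 178,150). Go to the cap.

```bash
python3 -m inch '[[-0.04,-0.012,0,0,100],[-0.05,-0.016,0,0,100],[-0.05,-0.016,0,0,100],[-0.05,-0.016,0,0,100],[-0.05,-0.016,0,0,100],[-0.05,-0.016,0,0,100],[-0.05,-0.016,0,0,100],[-0.01,0,0,0,100],[0,0,0,0,100],[0,0,0,0,100]]'; python3 - <<'E'
from h import *
im,c=snap("wrist"); cv2.imwrite("pics/w9.png",im)
toolrows((447,-122,200))
hsv=cv2.cvtColor(im,cv2.COLOR_BGR2HSV); m=cv2.inRange(hsv,(5,120,70),(20,255,255))
for k in blobs(m,100): print(cv2.minEnclosingCircle(k),cv2.contourArea(k),cast(c,[cv2.minEnclosingCircle(k)[0]],55)[0])
E
```

```text
t: 19.25
eef_pos: [451.6, -111.9, 204.6]
eef_rot: [-2.522, -1.873, 0.001]
contact_force: [0.4, -0.2, 0.5]
gripper_width: 85.3
finger_force: 0.0
TCP [ 451.6 -111.8  204.7] tool dxyz mm [-11.1  -1.4   4.7] yang of tool y -0.293 t 19.3
((280.0666809082031, 201.6999969482422), 9.224752426147461) 231.5 [ 444.5 -128.4   55. ]
((457.5, 374.5), 13.285429954528809) 212.0 [ 613.3 -446.5   55. ]
```

View pics/w9.png

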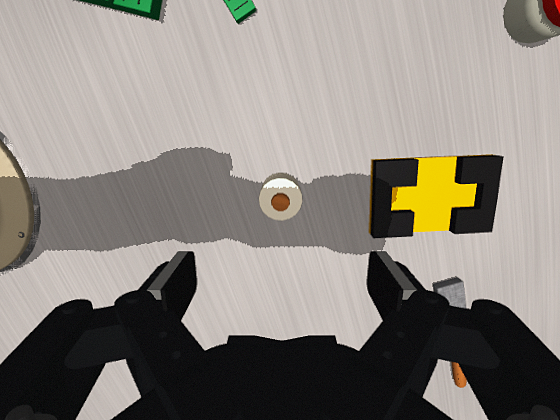

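Cap's knob at (280,202); foam at (437,195) with its cutout across the image.

```bash
python3 -m inch '[[-0.0175,-0.002,0.037,0,100],[0,0,0.04,0,100],[0,0,0.04,0,100],[0,0,0.04,0,100],[0,0,0.03,0,100],[0,0,0.01,0,100],[0,0,0,0,100],[0,0,0,0,0],[0,0,0,0,0],[0,0,0,0,0]]' 40; python3 -m inch '[[0,0,0,0,0],[0,0,0,0,0],[0,0,0,0,0]]' ;python3 -m inch '[[0,0,-0.02,0,0],[0,0,-0.04,0,0],[0,0,-0.06,0,0],[0,0,-0.06,0,0],[0,0,-0.06,0,0],[0,0,0,0,0],[0,0,0,0,0]]' ; cat > d.py <<'E'
from h import *
im,c=snap("wrist"); cv2.imwrite("pics/w10.png",im)
s=monitor.sense();M=R.from_rotvec(s["eef_rot"]).as_matrix()
hsv=cv2.cvtColor(im,cv2.COLOR_BGR2HSV); m=cv2.inRange(hsv,(5,120,70),(20,255,255)); m[:,:230]=0;m[:,330:]=0;m[:230]=0
k=blobs(m,60)[0]; h=cv2.minEnclosingCircle(k); p=cast(c,[h[0]],s["eef_pos"][2]+48)[0]
print(h,"held offset tool",M.T@(p-s["eef_pos"])); toolrows((655.6,190.8,200))
for k in blobs(mask(im,"terra"),300):
    try:h=hole(im,k,75)
    except ValueError: continue
    print(h,"stack",cast(c,h[0],108)[0],"tool",M.T@(cast(c,h[0],108)[0]-s["eef_pos"]))
E
python3 - <d.py
```

```text
t: 20.55
eef_pos: [444.5, -129.1, 9.4]
eef_rot: [2.522, 1.87, 0.003]
contact_force: [-0.0, -0.4, 13.1]
gripper_width: 49.5
finger_force: 39.2
t: 20.92
eef_pos: [444.5, -129.1, 9.4]
eef_rot: [2.522, 1.87, 0.003]
contact_force: [-0.7, 0.8, 11.0]
gripper_width: 49.6
finger_force: 39.3
t: 21.8
eef_pos: [443.4, -128.4, 248.1]
eef_rot: [-2.522, -1.872, -0.002]
contact_force: [-0.5, 0.2, -1.6]
gripper_width: 49.2
finger_force: 41.9
((281.350830078125, 270.91387939453125), 22.442481994628906) held offset tool [  2.7  -0.2 -48. ]
TCP [ 443.  -128.5  247.4] tool dxyz mm [367.2 110.9  47.3] yang of tool y -0.294 t 21.85
```

```bash
python3 -m inch '[[0.03,0.018,0,0,0],[0.045,0.018,0,0,0],[0.045,0.018,0,0,0],[0.045,0.018,0,0,0],[0.045,0.018,0,0,0],[0.04,0.018,0,0,0],[0.02,0.003,0,0,0],[0,0,0,0,0],[0,0,0,0,0]]'; python3 - <d.py
```

```text
t: 22.98
eef_pos: [627.5, 95.1, 247.4]
eef_rot: [-2.525, -1.868, 0.003]
contact_force: [-0.0, 0.3, -0.5]
gripper_width: 49.5
finger_force: 41.9
((281.350830078125, 270.91387939453125), 22.442481994628906) held offset tool [  3.2  -0.6 -48. ]
TCP [627.6  95.  247.9] tool dxyz mm [99.8 -1.3 47.8] yang of tool y -0.297 t 23.02
((281.1666564941406, 89.92857360839844), 7.16712760925293) stack [655.9 191.  108. ] tool [100.2  -1.  139.8]
```

View pics/w10.png

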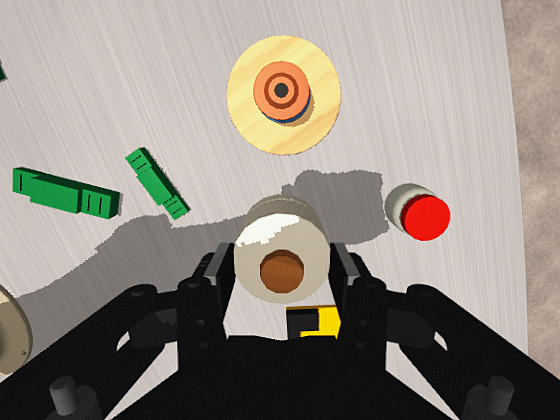

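Cap held with the knob at (281,272); belly hole at (281,90), stack upright.

```bash
python3 -m inch '[[0.03,-0.001,0,0,0],[0.04,0,0,0,0],[0.029,0,0.02,0,0],[0,0,0.05,0,0],[0,0,0.04,0,0],[0,0,0,0,0],[0,0,0,0,0]]'; python3 - <<'E'
from h import *
toolrows((655.8,190.9,109.4))
E
```

```text
t: 23.9
eef_pos: [657.3, 191.0, 139.9]
eef_rot: [2.524, 1.869, 0.003]
contact_force: [-0.1, -0.1, -0.6]
gripper_width: 49.2
finger_force: 42.0
TCP [657.3 191.  139.9] tool dxyz mm [-0.5 -1.5 30.5] yang of tool y -0.296 t 23.9
```

```bash
python3 -m inch '[[-0.0015,-0.001,0.012,0,0],[0,0,0.01,0,0],[0,0,0.006,0,0],[0,0,0.003,0,0],[0,0,0,0,0],[0,0,0,0,0]]'; python3 - <<'E'
from h import *
toolrows((655.8,190.9,109.4)); print(monitor.sense()["contact_force"])
E
```

```text
t: 24.65
eef_pos: [655.2, 191.0, 109.5]
eef_rot: [-2.523, -1.87, -0.003]
contact_force: [-7.3, -0.2, 21.1]
gripper_width: 49.3
finger_force: 44.3
TCP [655.2 191.  109.5] tool dxyz mm [0.  0.6 0.1] yang of tool y -0.295 t 24.65
[-7.3 -0.2 21.1]
```

```bash
python3 -m inch '[[0,0,0,0,60],[0,0,0,0,100],[0,0,0,0,100],[0,0,0,0,100],[0,0,-0.03,0,100],[0,0,-0.05,0,100],[0,0,-0.02,0,100],[0,0,0,-0.187,100],[0,0,0,-0.187,100],[0,0,0,-0.187,100]]';python3 -m inch '[[0,0,0,0,100],[0,0,0,0,100]]'; python3 - <<'E'
from h import *
im,c=snap("wrist"); cv2.imwrite("pics/w11.png",im)
im,c=snap("side"); cv2.imwrite("pics/s11.png",im[120:220,270:370].repeat(4,0).repeat(4,1)); toolrows((454.4,134.8,205))
E
```

```text
t: 25.9
eef_pos: [654.6, 190.9, 206.6]
eef_rot: [-1.899, -2.502, 0.001]
contact_force: [-0.1, 0.2, -0.1]
gripper_width: 85.5
finger_force: 0.0
t: 26.15
eef_pos: [654.8, 190.7, 206.7]
eef_rot: [-1.912, -2.492, 0.001]
contact_force: [0.2, -1.1, 0.0]
gripper_width: 85.3
finger_force: 0.0
TCP [654.9 190.9 206.8] tool dxyz mm [  -1.9 -208.2    1.9] yang of tool y 0.263 t 26.25
```

View pics/s11.png

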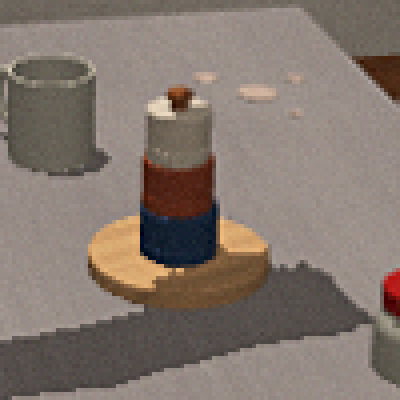

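The three sections stand flush and upright (crop 180,90 to 180,265). Now the gauge.

```bash
python3 -m inch '[[0,-0.03,0,0,100],[0,-0.055,0,0,100],[0,-0.055,0,0,100],[0,-0.045,0,0,100],[-0.002,-0.023,0,0,100],[0,0,0,0,100],[0,0,0,0,100]]'; python3 - <<'E'
from h import *
im,c=snap("wrist"); cv2.imwrite("pics/w12.png",im)
for k in blobs(mask(im,"green")): print(k.mean((0,1)),cv2.contourArea(k),cv2.minAreaRect(k),rect(cast(c,k,12)))
toolrows((454.4,134.8,5))
E
```

```text
t: 27.12
eef_pos: [456.1, 134.8, 207.4]
eef_rot: [1.907, 2.495, 0.002]
contact_force: [-0.5, 0.2, 0.5]
gripper_width: 85.3
finger_force: 0.0
[172.3 125.1] 4368.0 ((171.98052978515625, 126.36402130126953), (135.2557373046875, 35.6850471496582), 45.818458557128906) (array([312. , 161.1]), 156.6100616455078, 44.59001159667969, np.float64(-0.5561326172649794))
[279.5 179.6] 1663.0 ((279.5, 180.0), (84.0, 21.0), 90.0) (array([454.2, 130.8]), 108.68444061279297, 26.493610382080078, np.float64(-1.297156491499741))
TCP [456.1 134.8 207.2] tool dxyz mm [  0.5  -1.9 202.2] yang of tool y 0.266 t 27.18
```

View pics/w12.png

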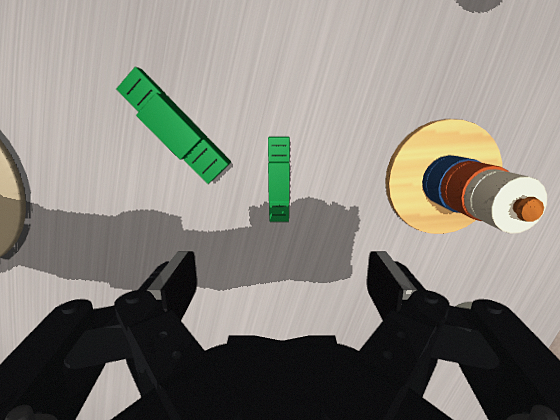

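Gauge stands across rows 137–222 at column 279, aligned with the tool; stack at (470,190).

```bash
python3 - <<'E'
from h import *
im,c=snap("wrist")
k=[k for k in blobs(mask(im,"green")) if abs(k[:,0,0].mean()-279)<15][0]
r0,r1=k[...,1].min()-.5,k[...,1].max()+.5
print(r0,r1)
for z0,z1 in ((18,12),(12,18)):
    a,b=cast(c,[(279.5,r0)],z0)[0],cast(c,[(279.5,r1)],z1)[0]; print(z0,np.linalg.norm((a-b)[:2]),(a+b)/2); toolrows(((a+b)[0]/2,(a+b)[1]/2,5))
g=im[120:240,279].tolist(); print([x[1] for x in g])
E
```

```text
137.5 221.5
18 108.63110392204607 [453.9 131.4  15. ]
TCP [456.  134.7 207.1] tool dxyz mm [ -2.5  -3.  202.1] yang of tool y 0.266 t 27.23
12 106.26481690934263 [453.7 132.3  15. ]
TCP [456.  134.7 207.1] tool dxyz mm [ -1.6  -3.  202.1] yang of tool y 0.266 t 27.23
[189, 193, 192, 194, 192, 194, 191, 193, 191, 189, 188, 186, 189, 190, 193, 186, 135, 119, 182, 176, 176, 175, 177, 181, 150, 88, 158, 177, 169, 169, 170, 169, 169, 172, 132, 86, 152, 171, 166, 164, 170, 121, 90, 165, 171, 165, 165, 166, 163, 161, 164, 163, 163, 162, 159, 162, 160, 160, 162, 159, 160, 159, 157, 159, 159, 160, 157, 160, 159, 156, 155, 156, 154, 153, 153, 154, 152, 152, 154, 155, 153, 147, 148, 162, 127, 46, 51, 90, 87, 87, 87, 84, 85, 93, 53, 51, 92, 87, 86, 85, 86, 89, 111, 118, 119, 113, 113, 115, 110, 110, 109, 107, 111, 108, 107, 109, 112, 113, 112, 114]
```

```bash
python3 -m inch '[[-0.0025,-0.003,0.04,0,100],[0,0,0.04,0,100],[0,0,0.04,0,100],[0,0,0.04,0,100],[0,0,0.03,0,100],[0,0,0.01,0,100],[0,0,0,0,100],[0,0,0,0,40],[0,0,0,0,0],[0,0,0,0,0]]' 40; python3 -m inch '[[0,0,0,0,0],[0,0,0,0,0],[0,0,0,0,0]]' ;python3 -m inch '[[0,0,-0.02,0,0],[0,0,-0.04,0,0],[0,0,-0.06,0,0],[0,0,-0.06,0,0],[0,0,0,0,0],[0,0,0,0,0]]' ; python3 - <<'E'
from h import *
im,c=snap("wrist"); cv2.imwrite("pics/w13.png",im)
toolrows((633,-185,180))
E
```

```text
t: 28.48
eef_pos: [452.9, 131.3, 7.8]
eef_rot: [1.906, 2.496, 0.002]
contact_force: [0.2, 0.0, 0.4]
gripper_width: 32.0
finger_force: 0.0
t: 28.85
eef_pos: [452.6, 131.0, 7.1]
eef_rot: [1.907, 2.496, 0.0]
contact_force: [-0.1, -0.4, -0.6]
gripper_width: 0.0
finger_force: 0.0
t: 29.6
eef_pos: [452.2, 131.3, 187.0]
eef_rot: [-1.906, -2.497, -0.001]
contact_force: [-0.3, -0.9, -1.8]
gripper_width: 0.1
finger_force: 0.0
TCP [451.8 131.  186.3] tool dxyz mm [-352.6   91.6    6.2] yang of tool y 0.266 t 29.65
```

View pics/w13.png

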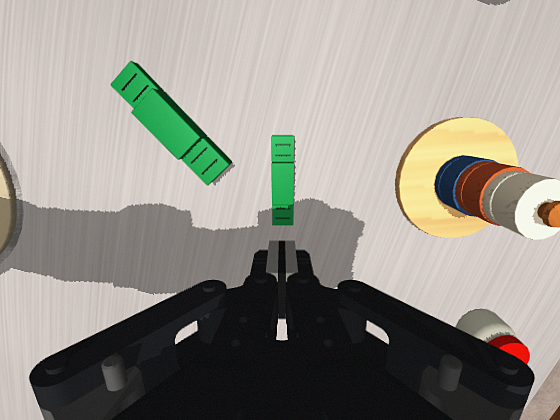

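Missed: the fingers shut to 0 with the gauge still lying at (283,180). Measure why, from all three cameras.

```bash
python3 - <<'E'
from h import *
for n in ("wrist","scene","side"):
    im,c=snap(n); cv2.imwrite(f"pics/x_{n}.png",im)
    for k in blobs(mask(im,"green"),40):
        q=cast(c,k,12); r=rect(q)
        if r[1]<135: print(n,r, "top/bottom px",k.min((0,1)),k.max((0,1)))
a=cv2.imread("pics/side0.png")[170:230,230:290]; b=cv2.imread("pics/x_side.png")[170:230,230:290]
cv2.imwrite("pics/cmp.png",cv2.resize(np.hstack([a,b]),None,fx=6,fy=6,interpolation=0))
E
```

```text
wrist (array([453.9, 131.4]), 108.69652557373047, 26.250417709350586, np.float64(-1.2917130568106465)) top/bottom px [273 136] [295 225]
scene (array([448.8, 143.5]), 89.90445709228516, 27.715579986572266, np.float64(-1.3383220044440183)) top/bottom px [318 235] [348 253]
side (array([456.6, 119.9]), 131.36105346679688, 38.81446075439453, np.float64(-1.3210008213588997)) top/bottom px [246 190] [267 209]
```

View pics/cmp.png

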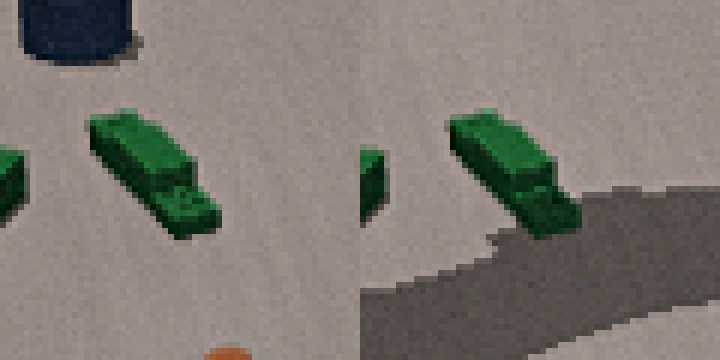

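The gauge is unmoved (left before, right after). Go down again and close stepwise, looking.

```bash
python3 -m inch '[[0,0,0,0,100],[0,0,0,0,100],[0,0,0,0,100],[0,0,0.04,0,100],[0,0,0.05,0,100],[0,0,0.05,0,100],[0,0,0.03,0,100],[0,0,0.012,0,100],[0,0,0,0,45],[0,0,0,0,45]]' 40; python3 - <<'E'
from h import *
im,c=snap("wrist"); cv2.imwrite("pics/w14.png",im); toolrows((454,131.4,5))
s=monitor.sense(); print(s["gripper_width"],s["contact_force"])
E
```

```text
t: 31.05
eef_pos: [453.2, 131.2, 6.1]
eef_rot: [1.907, 2.496, 0.002]
contact_force: [-0.9, 0.4, -0.5]
gripper_width: 51.3
finger_force: 0.0
TCP [453.3 131.3   6.2] tool dxyz mm [-0.1  0.7  1.2] yang of tool y 0.266 t 31.1
44.181956007877176 [ 0.   0.4 -0.2]
```

View pics/w14.png

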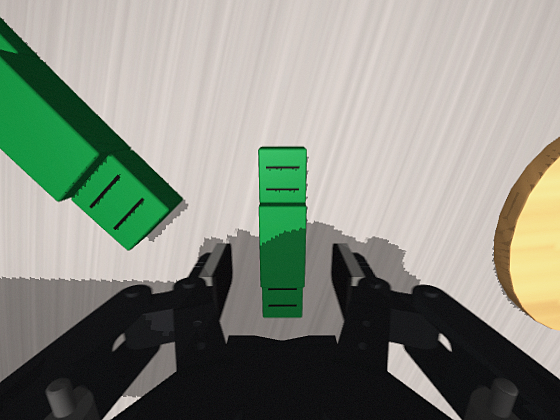

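The pads straddle the gauge's middle step (rows 205–285) properly. Close in single steps.

```bash
for i in 1 2; do python3 -m inch '[[0,0,0,0,20]]' 40; done; python3 -m inch '[[0,0,0,0,0]]' 40;  python3 -m inch '[[0,0,0,0,0]]'; python3 -m inch '[[0,0,0,0,0],[0,0,0,0,0]]'
```

```text
t: 31.22
eef_pos: [453.1, 131.4, 6.1]
eef_rot: [1.906, 2.496, 0.002]
contact_force: [0.3, 0.7, 0.5]
gripper_width: 23.9
finger_force: 0.0
t: 31.35
eef_pos: [452.8, 131.2, 5.7]
eef_rot: [1.907, 2.496, 0.001]
contact_force: [0.3, 0.2, -1.1]
gripper_width: 17.3
finger_force: 0.0
t: 31.48
eef_pos: [452.7, 131.1, 5.3]
eef_rot: [1.907, 2.496, 0.001]
contact_force: [0.6, 0.2, 0.3]
gripper_width: 0.7
finger_force: 0.0
t: 31.6
eef_pos: [452.6, 131.0, 5.2]
eef_rot: [1.907, 2.496, 0.0]
contact_force: [-0.0, 0.6, -0.1]
gripper_width: -0.0
finger_force: 0.0
t: 31.85
eef_pos: [452.6, 131.0, 5.0]
eef_rot: [1.907, 2.496, -0.0]
contact_force: [0.1, -0.7, -0.6]
gripper_width: 0.1
finger_force: 0.0
```

I have now viewed 15 pictures, which is one over the limit of 14. I'll work from numbers only from here on. Next: check numerically what the gauge did as the fingers shut.

```bash
python3 - <<'E'
from h import *
old=cv2.imread("pics/w14.png"); im,c=snap("wrist"); cv2.imwrite("pics/w15.png",im)
for n,i in (("before",old),("now",im)):
    m=mask(i,"green")
    for r in (150,180,200,220,235,245,255,265,275,300,310): 
        x=np.flatnonzero(m[r,230:340])+230; print(n,r,len(x),x[[0,-1]] if len(x) else "", i[r,282])
E
```

```text
before 150 47 [260 306] [ 96 179  49]
before 180 47 [260 306] [ 89 174  44]
before 200 47 [260 306] [ 85 169  37]
before 220 47 [260 306] [ 79 165  32]
before 235 47 [260 306] [44 94 17]
before 245 46 [261 306] [42 92 15]
before 255 45 [261 305] [44 94 18]
before 265 45 [261 305] [43 94 17]
before 275 45 [261 305] [44 92 17]
before 300 40 [263 302] [42 92 15]
before 310 39 [264 302] [38 89 14]
now 150 48 [261 308] [ 94 177  47]
now 180 47 [261 307] [ 90 176  44]
now 200 47 [261 307] [ 80 165  33]
now 220 48 [261 308] [ 80 164  33]
now 235 47 [261 307] [45 93 21]
now 245 20 [262 307] [17 13 18]
now 255 0  [14 16 13]
now 265 0  [10 10  9]
now 275 0  [24 22 24]
now 300 0  [26 23 26]
now 310 0  [29 27 26]
```

```bash
python3 - <<'E'
from h import *
for n in ("w13","w15"):
    g=cv2.cvtColor(cv2.imread(f"pics/{n}.png"),cv2.COLOR_BGR2GRAY)
    for x in (266,272,278,282,286,292,298): print(n,x,g[228:276:3,x])
E
```

```text
w13 266 [128 128 127 124 128 132 131 103  12  12  13  23  40  67  88  20]
w13 272 [128 127 127 126 106  78  79  75  78  77  81  78  80  76  76 140]
w13 278 [128 122 125 128 114  63  61  61  40  40  38  19  19  20   0   5]
w13 282 [130 132 128 120  91   8  14  12  12  15  12  10  12  14  10  20]
w13 286 [127 129 127 128 108  82  82  81  85  86  86  87  84  84  89 143]
w13 292 [131 131 129 131 108  77  79  75  76  76  78  77  76  77  77 107]
w13 298 [132 128 124 129 129 123 122 100  16  16  21  10   5   8  19  12]
w15 266 [114 115 113 114 116  95  64  50  18   9  16  23  38  64  87  12]
w15 272 [117 115 116 117  63  81  77  76  78  75  77  78  78  76  75 140]
w15 278 [115 113 116  61  72  62  59  61  40  37  40  20  18  15   0   9]
w15 282 [112 113  60  69  51   9  17  12  17  15  14  12  11  10  14  27]
w15 286 [116  91  63  66  70  81  83  82  84  84  84  85  89  87  88 139]
w15 292 [117  94  66  67  70  76  79  79  77  76  79  75  78  75  78 106]
w15 298 [114  99  67  64  65  65  67  55  12  13  20  12  10   9  18  16]
```

In w15 the tips are drawn in front of the gauge, and their front edge at row 240 fits fingers ending about 28 mm above the reported TCP. So they closed over the gauge. Descend further in small steps, watching the force.

```bash
python3 -m inch '[[0,0,0,0,45],[0,0,0,0,45],[0,0,0,0,45],[0,0,0.005,0,45],[0,0,0,0,45]]' 40; python3 -m inch '[[0,0,0.005,0,45],[0,0,0,0,45]]';  python3 -m inch '[[0,0,0.003,0,45],[0,0,0,0,45]]'
```

```text
t: 32.52
eef_pos: [452.4, 130.9, -0.3]
eef_rot: [-1.907, -2.496, 0.001]
contact_force: [-0.9, -0.5, 0.6]
gripper_width: 38.4
finger_force: 0.0
t: 32.78
eef_pos: [452.4, 130.9, -5.3]
eef_rot: [-1.907, -2.496, 0.001]
contact_force: [-1.1, 0.4, 0.4]
gripper_width: 38.5
finger_force: 0.0
t: 33.02
eef_pos: [452.5, 131.0, -8.1]
eef_rot: [-1.907, -2.496, 0.0]
contact_force: [0.2, 0.0, -0.5]
gripper_width: 38.5
finger_force: 0.0
```

```bash
python3 -m inch '[[0,0,0.003,0,45],[0,0,0,0,45]]'; python3 -m inch '[[0,0,0.003,0,45],[0,0,0,0,45]]';  python3 -m inch '[[0,0,0.003,0,45],[0,0,0,0,45]]'; python3 -m inch '[[0,0,0,0,0],[0,0,0,0,0],[0,0,0,0,0],[0,0,0,0,0]]' 40
```

```text
t: 33.28
eef_pos: [452.5, 131.0, -11.1]
eef_rot: [-1.907, -2.496, 0.0]
contact_force: [0.5, -0.1, 0.8]
gripper_width: 38.4
finger_force: 0.0
t: 33.52
eef_pos: [452.5, 131.0, -14.1]
eef_rot: [-1.907, -2.496, 0.0]
contact_force: [-0.1, -0.2, -0.5]
gripper_width: 38.6
finger_force: 0.0
t: 33.78
eef_pos: [452.5, 131.0, -17.1]
eef_rot: [-1.907, -2.496, 0.0]
contact_force: [-0.2, -0.4, 0.5]
gripper_width: 38.5
finger_force: 0.0
t: 34.28
eef_pos: [452.6, 131.0, -16.8]
eef_rot: [1.907, 2.496, 0.0]
contact_force: [-0.6, -0.2, 4.2]
gripper_width: 24.9
finger_force: 39.8
```

Gripped (24.9 mm, 40 N). Lift, turn and go past the foam so the camera sees it.

```bash
python3 -m inch '[[0,0,-0.02,0,0],[0,0,-0.05,0,0],[0,0,-0.06,0,0],[0,0,-0.05,0,0],[0,0,0,-0.175,0],[0,0,0,-0.175,0],[0,0,0,-0.175,0],[0,0,0,-0.175,0],[0,0,0,-0.175,0],[0,0,0,-0.175,0]]'; python3 -m inch '[[0,0,0,0,0],[-0.03,-0.022,0,0,0],[-0.045,-0.033,0,0,0],[-0.045,-0.033,0,0,0],[-0.045,-0.033,0,0,0],[-0.045,-0.033,0,0,0],[-0.045,-0.033,0,0,0],[-0.045,-0.033,0,0,0],[-0.045,-0.033,0,0,0],[-0.02,-0.009,0,0,0]]';python3 -m inch '[[0,0,0,0,0],[0,0,0,0,0]]'; cat > f.py <<'E'
from h import *
im,c=snap("wrist"); cv2.imwrite("pics/w16.png",im)
for k in blobs(mask(im,"yellow"),200):
    p=cast(c,k,8); print(k.mean((0,1)),k.min((0,1)),k.max((0,1)),rect(p))
    a=cv2.approxPolyDP(k,3,True); print(np.c_[a[:,0],cast(c,a,8)[:,:2]])
toolrows((633,-185,170))
E
python3 - <f.py; python3 - <<'E'
from h import *
im=cv2.imread("pics/w16.png")
for k in blobs(mask(im,"green"),300): print("green",cv2.contourArea(k),cv2.minAreaRect(k))
E
```

```text
t: 35.52
eef_pos: [452.3, 130.9, 162.9]
eef_rot: [-0.39, -3.117, 0.0]
contact_force: [0.9, -0.1, -1.5]
gripper_width: 24.9
finger_force: 39.7
t: 36.78
eef_pos: [740.3, -218.7, 162.2]
eef_rot: [-0.411, -3.114, 0.003]
contact_force: [0.0, 0.2, -2.2]
gripper_width: 25.6
finger_force: 39.7
t: 37.02
eef_pos: [739.0, -213.1, 162.5]
eef_rot: [-0.4, -3.114, -0.001]
contact_force: [-0.4, -0.1, -1.0]
gripper_width: 25.0
finger_force: 39.7
[279.3  83.4] [231  24] [327 143] (array([ 634.2, -188.8]), 117.66646575927734, 99.67813873291016, np.float64(-0.25506691656342895))
[[ 262.    24.   572.9 -190.6]
 [ 263.    57.   603.  -197.9]
 [ 231.    58.   595.4 -229.7]
 [ 233.   113.   648.1 -243.5]
 [ 263.   113.   656.3 -212.6]
 [ 265.   143.   687.1 -218.9]
 [ 295.   143.   695.4 -187.2]
 [ 297.   113.   665.4 -177.6]
 [ 326.   113.   673.1 -147.7]
 [ 327.    57.   619.3 -134.6]
 [ 295.    56.   610.3 -166. ]
 [ 295.    24.   581.3 -158.7]]
TCP [ 739.  -212.9  162.8] tool dxyz mm [109.7   0.3  -7. ] yang of tool y 1.316 t 37.08
green 9621.0 ((282.5, 245.5), (191.0, 55.0), 90.0)
```

```bash
python3 - <<'E'
from h import *
im,c=snap("wrist"); s=monitor.sense(); M=R.from_rotvec(s["eef_rot"]).as_matrix()
k=blobs(mask(im,"green"),3000)[0]; r0=k[...,1].min(); top=k[:,0][k[:,0,1]<r0+3]
print(r0,top[:,0].min(),top[:,0].max(),k[...,1].max())
for h in (18,12):
    p=cast(c,[(top[:,0].mean(),r0-.5)],s["eef_pos"][2]+16.8+h)[0]; print(h,M.T@(p-s["eef_pos"]))
toolrows((634.2,-188.8,-8.8))
E
```

```text
150 257 308 341
18 [ 58.1   0.  -34.8]
12 [ 57.6   0.  -28.8]
TCP [ 739.2 -213.   163.1] tool dxyz mm [107.6  -3.1 172. ] yang of tool y 1.316 t 37.12
```

```bash
python3 -m inch '[[0.03,-0.003,0,0,0],[0.045,0,0,0,0],[0.0305,0,0.02,0,0],[0,0,0.05,0,0],[0,0,0.05,0,0],[0,0,0.02,0,0],[0,0,0,0,0],[0,0,0,0,0]]'; python3 - <<'E'
from h import *
toolrows((634.2,-188.8,-8.8))
E
```

```text
t: 38.12
eef_pos: [638.1, -191.1, 24.9]
eef_rot: [0.399, 3.114, -0.0]
contact_force: [0.6, 0.7, -0.8]
gripper_width: 24.7
finger_force: 39.7
TCP [ 638.1 -191.1   24.9] tool dxyz mm [ 4.4  1.2 33.7] yang of tool y 1.316 t 38.12
```

```bash
python3 -m inch '[[0.002,0.001,0.01,0,0],[0,0,0,0,0]]'; python3 -m inch '[[0,0,0.008,0,0],[0,0,0.006,0,0],[0,0,0,0,0]]'; python3 -m inch '[[0,0,0.006,0,0],[0,0,0.002,0,0],[0,0,0,0,0]]'
```

```text
t: 38.38
eef_pos: [635.0, -189.0, 13.2]
eef_rot: [-0.399, -3.116, -0.0]
contact_force: [-1.1, 0.0, -1.7]
gripper_width: 25.0
finger_force: 39.7
t: 38.75
eef_pos: [634.8, -189.3, -1.7]
eef_rot: [-0.399, -3.115, -0.0]
contact_force: [0.5, -0.3, -0.5]
gripper_width: 24.9
finger_force: 39.7
t: 39.12
eef_pos: [635.1, -189.4, -8.7]
eef_rot: [-0.399, -3.116, -0.0]
contact_force: [-1.0, -0.2, 0.8]
gripper_width: 24.9
finger_force: 40.1
```

```bash
python3 -m inch '[[0,0,0.001,0,0],[0,0,0,0,0]]'; python3 -m inch '[[0,0,0,0,45],[0,0,0,0,45],[0,0,0,0,45],[0,0,-0.02,0,45],[0,0,-0.04,0,45],[0,0,-0.06,0,45],[0,0,-0.06,0,100],[-0.03,0,0,0,100],[-0.03,0,0,0,100],[0,0,0,0,100]]'; python3 - <<'E'
from h import *
im,c=snap("wrist"); cv2.imwrite("pics/w17.png",im); s=monitor.sense(); print(s["eef_pos"],s["contact_force"])
for k in blobs(mask(im,"green"),300): print("green",k.min((0,1)),k.max((0,1)),cv2.contourArea(k),[rect(cast(c,k,z)) for z in (20,26)])
for k in blobs(mask(im,"yellow"),100): print("yel",k.min((0,1)),k.max((0,1)),cv2.contourArea(k))
im,c=snap("scene"); old=cv2.imread("pics/scene0.png")
d=cv2.cvtColor(cv2.absdiff(im,old),cv2.COLOR_BGR2GRAY)
for n,(x,y) in dict(cup=(379,348),jar=(200,273),brush=(173,168)).items(): print(n,d[y-18:y+18,x-18:x+18].mean())
E
```

```text
t: 39.38
eef_pos: [635.1, -189.4, -8.8]
eef_rot: [0.399, 3.116, 0.0]
contact_force: [-3.4, 2.0, 12.3]
gripper_width: 24.8
finger_force: 41.4
t: 40.62
eef_pos: [694.9, -204.7, 171.4]
eef_rot: [0.398, 3.114, -0.0]
contact_force: [-0.4, 0.3, 0.7]
gripper_width: 85.3
finger_force: 0.0
[ 693.4 -204.6  170.9] [-1.1  0.4 -0.4]
green [270  74] [295 179] 2488.0 [(array([ 633.5, -188.7]), 109.26253509521484, 26.25779151916504, np.float64(-0.26281178848754294)), (array([ 633.4, -188.7]), 107.20744323730469, 25.76392364501953, np.float64(-0.26281178848754294))]
yel [237  72] [328 182] 3481.0
cup 2.681327160493827
jar 2.341820987654321
brush 20.89969135802469
```

```bash
python3 -m inch '[[-0.05,0,-0.03,0,100],[0,0.05,0,0,100],[0,0.05,0,0,100],[0,0,0,0,100]]'; python3 - <<'E'
from h import *
for n,(x0,x1,y0,y1) in (("scene",(145,200,145,195)),("side",(350,405,270,345))):
    im,c=snap(n); old=cv2.imread(f"pics/{n}0.png")
    for i in (old,im):
        m=cv2.inRange(cv2.cvtColor(i,cv2.COLOR_BGR2HSV),(3,130,40),(20,255,255))[y0:y1,x0:x1]; print(n,"brush handle",np.argwhere(m).mean(0),(m>0).sum())
    for col in ("blue","terra"): print(n,col,[(k.min((0,1)),k.max((0,1))) for k in blobs(mask(im,col),60)])
E
```

```text
t: 41.22
eef_pos: [767.2, -113.2, 200.1]
eef_rot: [-0.388, -3.117, -0.006]
contact_force: [0.5, 0.2, -0.2]
gripper_width: 85.4
finger_force: 0.0
scene brush handle [12.9 16.7] 54
scene brush handle [nan nan] 0
scene blue []
scene terra [(array([ 0, 87], dtype=int32), array([ 48, 117], dtype=int32)), (array([316,   0], dtype=int32), array([338,  26], dtype=int32)), (array([189, 260], dtype=int32), array([210, 279], dtype=int32)), (array([344,  12], dtype=int32), array([355,  36], dtype=int32)), (array([281, 289], dtype=int32), array([299, 299], dtype=int32))]
side brush handle [52.7 36. ] 326
side brush handle [52.7 36. ] 324
side blue [(array([143,  59], dtype=int32), array([169,  96], dtype=int32)), (array([306, 174], dtype=int32), array([324, 186], dtype=int32))]
side terra [(array([403, 131], dtype=int32), array([559, 241], dtype=int32)), (array([376, 306], dtype=int32), array([398, 340], dtype=int32)), (array([361, 134], dtype=int32), array([384, 145], dtype=int32)), (array([367, 188], dtype=int32), array([386, 201], dtype=int32)), (array([307, 161], dtype=int32), array([323, 174], dtype=int32)), (array([  0, 165], dtype=int32), array([ 18, 197], dtype=int32))]<stdin>:5: RuntimeWarning: Mean of empty slice.
  ret = um.true_divide(
```

In the side view the brush hasn't moved (the arm hides it in the scene view), the stack is standing and the gauge is in the cutout. Hand in.

```bash
python3 -c "
from bench import robot
print(robot.sign_off())"
```

```text
the job is handed in; nothing more can be done
None
```

The job is handed in at about 41 s with the mould stacked foot, belly, cap, the smallest gauge pressed into the foam, and the mug, jar and brush unmoved; the first gauge grasp missed and was redone, and I viewed 15 pictures against the limit of 14.

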